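# Start the blue-light dish viewer

## Task

Start the blue-light viewer so that the culture dish on its window can be inspected safely: with closed fingertips gently push the raised amber cover all the way down, then tap the broad mains rocker at the left end of the control panel over to on, and then tap the narrow blue-lamp rocker in the middle over to on. A rocker goes on when its raised end, the one nearest the operator, is pressed down; every touch is light. Leave the white-lamp rocker on the right off, do not grip, lift or shift the viewer, and leave the dish, the bottle and the slide box where they are.

Things in the scene. Friction and masses are not known exactly. Their poses are not given: they have to be found in the camera images.
- viewer: Light-grey viewer case, 300 mm deep (x), 280 mm wide (y), about 2.6 kg, loose on rubber feet. Origin: centre of its underside, on the bench; +x points from the control panel (front) to the hinge (back), +y to the left of someone facing the panel, +z up. Control panel: x -150 to -66 mm, 52 mm high in front, rising 0.06 rad to 57 mm. Behind it the deck with the window: 75 mm high, the dish stands on it.
- cover (a joint): Amber cover: 0 fully shut, grows as it rises (starts at 0.45 to 0.85 rad). Stiff hinge: stays where left; 1 to 3 N down at the front edge lowers it. An upturned acrylic tray 206 long, 262 wide, 30 mm deep, hinged along its lower back edge, at x +148, z 80.5 mm in the viewer's frame. Shut, its flat top is 110.5 mm above the bench, its front wall at x -58 mm; its seal gives a few mm.
- cover_edge (a point): Middle of the cover's upper front edge (the free end, opposite the hinge), on the outer top face; moves with the cover. Its own x axis points along the top face to the hinge, z out of the top face.
- mains (a joint): Mains rocker: 0 off (as at the start), 0.44 rad on. It stays where it is left; 2 to 3 N on the tip of its raised half tips it, up to 8 N nearer the pivot. Press until that half lies flat along the panel. The broad one: a black V-shaped cap 26 mm wide (y), 32 mm long (x), with 3 mm of springy give; pivot at x -110, y +95, z 58 mm in the viewer's frame.
- mains_front (a point): Tip of the mains rocker's front half (the end nearest the operator), on the cap's top face, 16 mm in front of the pivot. Off, it stands about 11 mm above the panel; on, it is 7 mm lower, and the back half stands up instead.
- blue (a joint): Blue-lamp rocker: 0 off, 0.44 rad on; works like the mains rocker. Narrow black cap 15 mm wide, 32 mm long, the middle one of the three, pivot at x -110, y 0, z 58 mm in the viewer's frame.
- blue_front (a point): Tip of the blue-lamp rocker's front half, as for the mains rocker.
- white (a joint): White-lamp rocker: 0 off, 0.44 rad on; to stay off. Same cap as the blue one, on its right, pivot at x -110, y -65, z 58 mm in the viewer's frame.
- dish_mid (a point): Centre of the closed clear culture dish, 90 mm across and 15 mm high, standing on the window under the cover; it fits inside the shut cover.
- bottle_mid (a point): Centre of the amber reagent bottle with black cap, 58 mm across and 115 mm tall, standing on the bench beside the viewer.
- slide_box_mid (a point): Centre of the flat grey slide box, 87 x 102 x 34 mm, lying on the bench beside the viewer.

How it is judged:
By the outcome, as a careful person would: the job done as asked, in the order asked, and still so for the second after the job is handed in, with the robot touching nothing.
It also fails if it takes over 58 s, if anything falls off the work surface, if the arm or the gripper's body presses on something with over 40 N, if the wrist force passes 120 N, or if a joint passes its speed limit or range.

## Robot

A 6-joint arm with a two-finger parallel gripper is mounted at the origin on the work surface. World frame = base frame: x ahead of the robot, y to its left, z up, the work surface at z = 0. Lengths are in m, angles in rad, forces in N, time in s.
With the tool pointing down it reaches from about 0.35 to 0.775 m from the base axis. Payload 5.5 kg.
Tool frame: the origin (TCP) lies on the centre line of the jaws, within the pads' length; the fingertips stand 22 mm ahead of it and the grasp point (between the pads) lies 3 mm ahead of it; z points along the fingers, y is the direction in which the jaws open and shut (so a half turn about z gives the same grasp; the last joint's range is limited). The gripper opens to 85 mm and grips with 20 to 120 N. Pads are 22 mm wide; open, the fingers measure 114 mm over their backs; the gripper's body (76 mm by 85 mm) begins 54 mm behind the grasp point. The pads swing forward as they close: fully open they stand 13 mm farther back than shut.
Start: joints at [1.057, 0.313, 0.046, 1.304, 0, 1.431], TCP at [0.21, 0.535, 0.253] pointing down, gripper open.
Joint ranges: [-2.76, 2.76], [-0.86, 1.69], [-1.03, 1.26], [-2.2, 2.34], [-1.47, 1.5], [-3.14, 3.14]. Speed limits (rad/s): [2.57, 2.57, 3.14, 3.14, 3.14, 3.14].

## Interface

Orientations are given as a 3x3 rotation matrix whose columns are the frame's x, y, z axes.
In Python, from station import bot, snapshot, search_frame, regions_of gives the robot as it stands.
- The arm moves only by the shell command python3 -m creep 'ROWS'. ROWS is JSON, a list of rows, each an object of numbers: "hand": the finger opening in m, from 0 to 0.0854; "x", "y", "z": the shift along the tool's x, y, z in m; "wx", "wy", "wz": the turn, a rotation vector about the tool's x, y, z in rad. A call has 1 to 8 rows; each row is the pose to reach, as a shift and turn from the pose measured when the call began, along the tool's axes at that moment; what a row does not reach only later rows make up. A row lasts 1/12 s, in which the tool goes at most 41.7 mm and 7.16 degrees, less where a joint would pass 70% of its speed; a pose out of reach is approached as far as the arm can. A call with a gripper value outside its range is refused whole. The fingers move at their own pace and stop on an object; the grip force is fixed at half the most. Time passes only in rows, so rows that repeat a pose let the fingers close. It gives the time, the measured TCP pose, the force and the opening at its end, in the units of the state.
- bot.get_state(): the state, without advancing time (a new reading comes with each control period).
- snapshot(name): name is "scene" or "top" or "wrist"; returns a dict with "pixels" (384x512x3 uint8, blue, green, red), "fx", "fy", "cx", "cy" (pixels), "world_to_cam" (4x4, takes a point from world to camera coordinates); the wrist camera has in their place "T_tool_cam" (4x4, takes a point from camera to tool coordinates, whose origin is the TCP and whose axes are the flange's). Camera axes: x right, y down, z forward; pixel columns grow to the right and rows downward; lengths in m; the calibration is good to about 2 mm. A picture is of the moment at which its call begins: read the wrist's pose just before it. There is no depth.
- bot.close_job(): hands the job in, once; it reports no verdict.
Trained networks look in the newest picture that a camera, given by its name, has taken for a name from the list of things; names that differ only in an ending like _2 or _b are one class to them, and where a whole thing is asked for, a point or a joint stands for the part that bears it (a point fixed in the world has none). Each returns a list of dicts, best first, with "p" (0 to 1); they miss things now and then, are a little off and sometimes report something else, mostly with a low value. They report only what shows in the picture. A call takes as long as a camera call.
- search_frame(thing, camera): "location" ([x, y, z] in m, in world coordinates, good to about 4 mm: the middle of the surface that is visible of it).
- regions_of(thing, camera): "mask" (384x512 bool, what is visible of it).
The state is a dict: "clock": time; "q": joint angles; "dq": joint speeds; "joint_efforts": joint torques, N m; "position": TCP position; "orientation": TCP orientation; "force": force on the tool from outside, world axes, zero at the start; "ft_torque": the same for the moment, N m; "gripper_width": finger opening in m.
Only numpy, scipy, OpenCV 4.12 (cv2) and the standard library are available. Lean on these libraries where they do the work, as an engineer would, in place of code of your own. Each camera call takes 0.05 s, during which the arm holds its last target.

## Working session

There is one attempt and no reset: what is moved stays moved. The work goes in short steps, Python scripts to look and compute and a shell command to move; the robot and the scene stay as the last step left them, time stands still between calls to the robot, and variables do not carry over. Pictures are saved under pics/ and viewed, and the job is handed in when it is done.

```bash
mkdir -p pics; ls; python3 - <<'E'
from station import bot,snapshot,search_frame,regions_of
import cv2,numpy as np
s=bot.get_state();print(s)
for c in ("scene","top","wrist"):
    d=snapshot(c);cv2.imwrite(f"pics/a_{c}.png",d["pixels"])
    print(c,d["fx"],d["fy"],d["cx"],d["cy"]);print(np.round(d.get("world_to_cam",d.get("T_tool_cam")),4).tolist())
    for t in ("viewer","cover","cover_edge","mains","mains_front","blue","blue_front","white","dish_mid","bottle_mid","slide_box_mid"):
        if c=="wrist": break
        r=search_frame(t,c);print(t,[(np.round(x["location"],4).tolist(),round(x["p"],2)) for x in r[:3]])
print(bot.get_state()["clock"])
E
```

```text
pics
{'clock': 0.0, 'q': array([1.05739233e+00, 3.14021772e-01, 4.49501074e-02, 1.30359361e+00,
       1.17784345e-06, 1.43119451e+00]), 'dq': array([ 0.00154078,  0.00090936,  0.00061622, -0.00019831,  0.00135239,
        0.00139951]), 'joint_efforts': array([ 7.21230081e-04, -4.80623496e+01,  2.98536962e+01,  1.95081899e-02,
       -2.22862404e-04,  2.69740966e-06]), 'position': array([0.20973638, 0.53486626, 0.25238487]), 'orientation': array([[-9.30945563e-01,  3.65156835e-01, -9.18949258e-04],
       [ 3.65157898e-01,  9.30944177e-01, -1.62741754e-03],
       [ 2.61227823e-04, -1.85059872e-03, -9.99998254e-01]]), 'force': array([-0.43534069, -0.48029679, -0.30033371]), 'ft_torque': array([-0.06625597,  0.0580939 ,  0.00152513]), 'gripper_width': 0.08522100474775023}
scene 355.96561562980594 355.96561562980594 259.16516116889983 190.21018882485475
[[0.984, -0.1773, 0.0155, -0.5761], [-0.1239, -0.745, -0.6555, 0.1717], [0.1278, 0.6431, -0.755, 0.6954], [0.0, 0.0, 0.0, 1.0]]
viewer [([0.5883, -0.1033, 0.1122], 0.79)]
cover [([0.6314, -0.0912, 0.1602], 0.78)]
cover_edge [([0.634, -0
[... 592 characters left out ...]
, 0.89)]
cover [([0.6288, -0.0472, 0.1656], 0.6)]
cover_edge [([0.6282, -0.0477, 0.1629], 0.84)]
mains [([0.4858, 0.0689, 0.0574], 0.5)]
mains_front [([0.4872, 0.0651, 0.0564], 0.46), ([0.5418, 0.1908, 0.0307], 0.35)]
blue [([0.473, -0.0258, 0.0571], 0.67)]
blue_front [([0.6075, -0.2735, 0.0764], 0.67), ([0.4805, -0.026, 0.0588], 0.44)]
white [([0.4659, -0.0917, 0.0603], 0.65)]
dish_mid []
bottle_mid [([0.6092, -0.2751, 0.0781], 0.63)]
slide_box_mid [([0.5434, 0.1855, 0.0303], 0.73)]
wrist 341.5980076878891 341.5980076878891 246.14317319804078 192.26086118862406
[[0.0003, -0.9476, -0.3193, 0.0821], [1.0, 0.0003, -0.0002, 0.0005], [0.0003, -0.3193, 0.9476, -0.1214], [0.0, 0.0, 0.0, 1.0]]
1.25
```

```bash
python3 - <<'E'
import cv2
for c in ("scene","top"):
    im=cv2.imread(f"pics/a_{c}.png");cv2.imwrite(f"pics/a2_{c}.png",cv2.resize(im,(800,600),interpolation=cv2.INTER_CUBIC))
E
```

```text
(no output)
```

View pics/a2_scene.png

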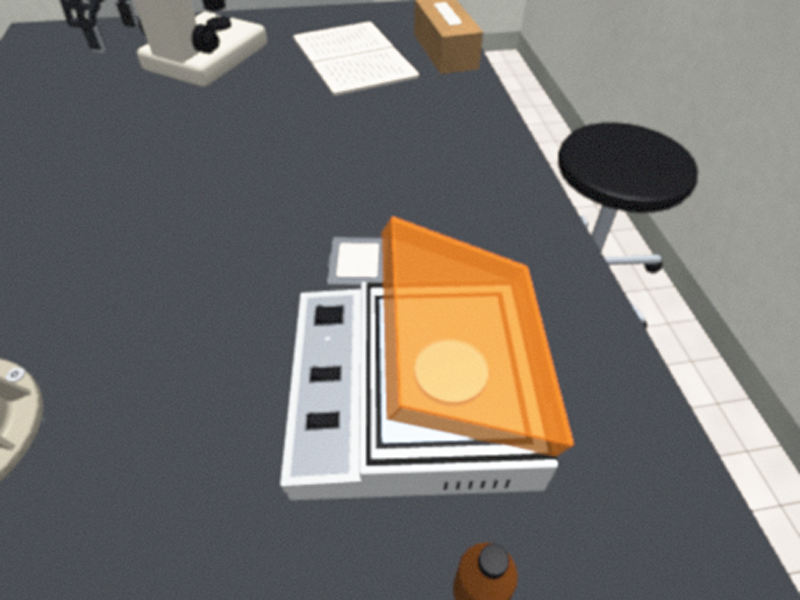

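View pics/a2_top.png

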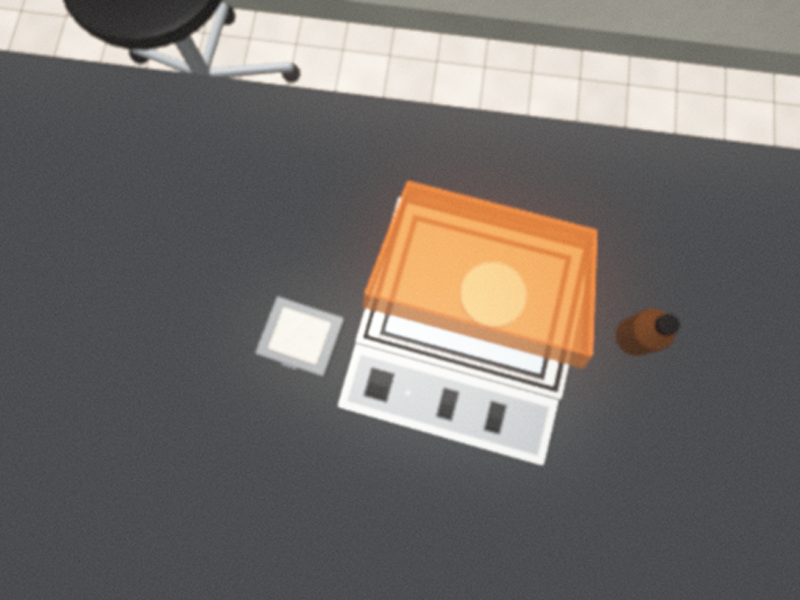

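The scene picture shows the raised amber cover, with its front wall running from (390,225) to (395,412) at 800x600. The three rockers are at x≈325, y=315/373/420. The slide box is beyond the left side and the bottle beyond the right. I'll fit the viewer pose from corners, using zoomed crops.

```bash
python3 - <<'E'
import cv2
im=cv2.imread("pics/a_scene.png")[130:330,170:380];cv2.imwrite("pics/b_s.png",cv2.resize(im,None,fx=3,fy=3,interpolation=cv2.INTER_CUBIC)[:600])
im=cv2.imread("pics/a_top.png")[110:305,205:395];cv2.imwrite("pics/b_t.png",cv2.resize(im,None,fx=3,fy=3,interpolation=cv2.INTER_CUBIC))
E
```

```text
(no output)
```

View pics/b_s.png

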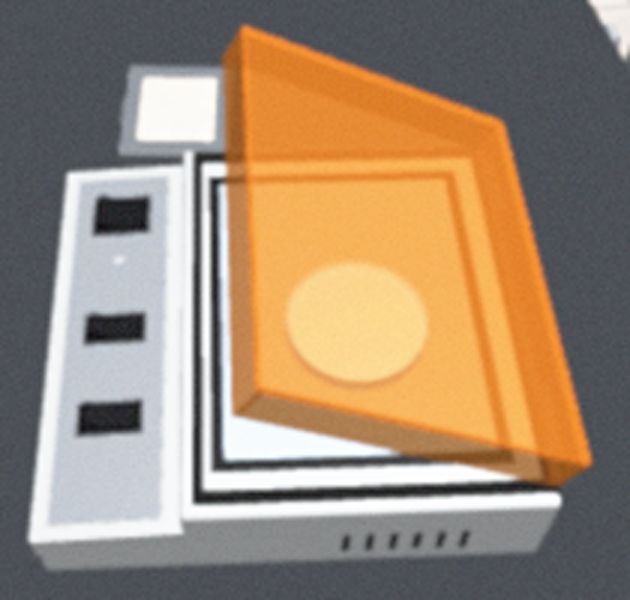

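View pics/b_t.png

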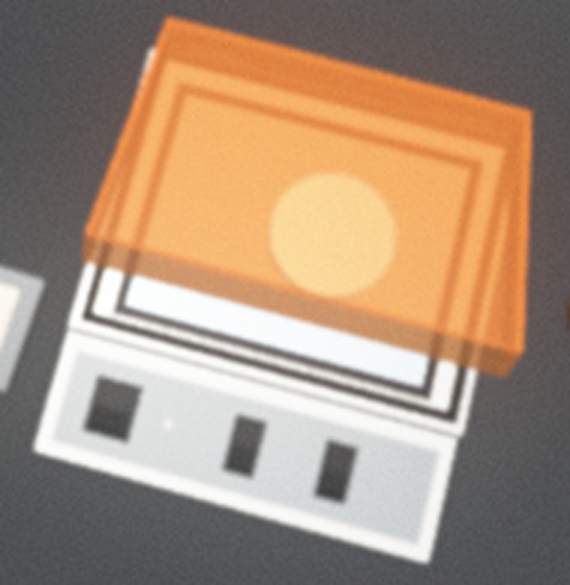

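```bash
cat > h.py <<'E'
import numpy as np,cv2
from scipy.optimize import least_squares
CAM={"s":(355.9656,259.165,190.210,np.array([[0.984,-0.1773,0.0155,-0.5761],[-0.1239,-0.745,-0.6555,0.1717],[0.1278,0.6431,-0.755,0.6954]])),
"t":(362.3345,257.317,187.32,np.array([[0.1367,-0.9906,-0.0013,-0.0298],[-0.967,-0.1331,-0.2174,0.6166],[0.2152,0.0309,-0.9761,0.7059]]))}
def proj(c,P):
    f,cx,cy,T=CAM[c];p=P@T[:,:3].T+T[:,3];return np.c_[f*p[:,0]/p[:,2]+cx,f*p[:,1]/p[:,2]+cy]
def v2w(v,P):
    c,s=np.cos(v[2]),np.sin(v[2]);P=np.atleast_2d(P)
    return np.c_[v[0]+c*P[:,0]-s*P[:,1],v[1]+s*P[:,0]+c*P[:,1],P[:,2]]
def cov(a,x,z,y):  # x from hinge(-206..0), z 0..30
    return np.array([.148+x*np.cos(a)+z*np.sin(a),y,.0805-x*np.sin(a)+z*np.cos(a)])
E
python3 - <<'E'
from h import *
F=lambda x,y,z:("f",(x,y,z)); C=lambda y,z:("c",(y,z))
S=[(F(-.15,.14,.052),(70,172)),(F(-.15,-.14,.052),(31,541)),(F(-.066,.14,.075),(187,152)),(F(-.066,-.14,.075),(193,503)),(F(.15,-.14,.075),(560,493)),
(C(.131,.03),(245,27)),(C(-.131,.03),(262,391)),(C(.131,0),(223,62)),(C(-.131,0),(236,413)),(F(-.11,.095,.058),(122,216)),(F(-.11,0,.058),(114,328)),(F(-.11,-.065,.058),(109,419))]
T=[(F(-.15,.14,.052),(35,452)),(F(-.15,-.14,.052),(430,562)),(F(-.066,.14,.075),(72,328)),(F(-.066,-.14,.075),(461,434)),
(C(.131,.03),(87,232)),(C(-.131,.03),(524,352)),(C(.131,0),(83,262)),(C(-.131,0),(503,376)),(F(-.11,.095,.058),(113,409)),(F(-.11,0,.058),(245,447)),(F(-.11,-.065,.058),(336,471))]
def res(v):
    r=[]
    for c,L,o in (("s",S,(170,130)),("t",T,(205,110))):
        P=np.array([q[1] if q[0]=="f" else cov(v[3],-.206,q[1][1],q[1][0]) for q,_ in L])
        px=np.array([p for _,p in L])/3+o
        r.append(proj(c,v2w(v,P))-px)
    return np.vstack(r)
o=least_squares(lambda v:res(v).ravel(),[.58,-.04,-.14,.6],loss="soft_l1")
v=o.x;print(v);print(np.round(res(v),1).tolist())
for n,p in (("edge",cov(v[3],-.206,.03,0)),("mains",(-.11,.095,.058)),("mfront",(-.126,.095,.0625)),("blue",(-.11,0,.058)),("bfront",(-.126,0,.0625)),("white",(-.11,-.065,.058)),("shut edge",cov(0,-.206,.03,0))):
    print(n,np.round(v2w(v,p),4))
E
```

```text
[ 0.58675108 -0.04092797 -0.12925205  0.46019366]
[[-0.6, 0.1], [0.4, 0.2], [-2.1, -1.3], [-4.8, 5.3], [0.8, 3.4], [-2.0, -0.8], [-1.8, -0.9], [-1.4, -1.8], [-2.3, 1.3], [-0.9, -1.1], [-0.2, -0.8], [-0.2, -1.2], [0.6, -2.2], [0.2, -2.1], [-1.4, -0.9], [1.4, -0.1], [-0.4, -0.2], [0.1, -1.2], [-0.1, -0.1], [0.7, -0.3], [0.4, -1.0], [0.5, -1.4], [0.7, -1.0]]
edge [[ 0.5637 -0.0379  0.1989]]
mains [[0.4899 0.0675 0.058 ]]
mfront [[0.474  0.0695 0.0625]]
blue [[ 0.4777 -0.0267  0.058 ]]
bfront [[ 0.4618 -0.0247  0.0625]]
white [[ 0.4693 -0.0912  0.058 ]]
shut edge [[ 0.5292 -0.0335  0.1105]]
```

Fit: viewer at (0.587, -0.041), yaw -0.129, cover about 0.46 rad, and the network detections agree with this to a few mm. Next I'll set up a helper that converts world goals to tool rows.

```bash
cat >> h.py <<'E'
V=np.array([.5867,-.0409,-.1293])
def go(vx,vy,tz,n=None):
    """fingertip goal in viewer frame -> tool shift and turn"""
    from station import bot
    from scipy.spatial.transform import Rotation as R
    s=bot.get_state();w=v2w(V,(vx,vy,0))[0];w[2]=tz+.022
    Rt=s["orientation"];d=Rt.T@(w-s["position"])
    c,sn=np.cos(V[2]),np.sin(V[2])
    G=np.array([[-c,-sn,0],[-sn,c,0],[0,0,-1.]])
    print("shift",np.round(d,4),"turn",np.round(R.from_matrix(Rt.T@G).as_rotvec(),4))
def where():
    from station import bot
    s=bot.get_state();p=s["position"];c,sn=np.cos(V[2]),np.sin(V[2]);e=p-[V[0],V[1],0]
    print("t",round(s["clock"],2),"tip in viewer",np.round([c*e[0]+sn*e[1],-sn*e[0]+c*e[1],p[2]-.022],4),"F",np.round(s["force"],2),"w",round(s["gripper_width"],4),"zaxis",np.round(s["orientation"][:,2],3))
E
python3 -c "
from h import *
go(0,0,.23);go(-.128,.095,.23);where()"
```

```text
shift [-0.5611 -0.3989  0.0013] turn [ 1.000e-04  0.000e+00 -2.445e-01]
shift [-0.4139 -0.3377  0.0013] turn [ 1.000e-04  0.000e+00 -2.445e-01]
t 1.25 tip in viewer [-0.4479  0.5228  0.2313] F [-0.64 -0.13  1.  ] w 0.0854 zaxis [ 0.  0. -1.]
```

```bash
python3 -m creep '[{"x":-0.015,"y":-0.011,"z":0,"wz":-0.03,"hand":0},{"x":-0.045,"y":-0.032,"wz":-0.06,"hand":0},{"x":-0.075,"y":-0.053,"wz":-0.1,"hand":0},{"x":-0.105,"y":-0.074,"wz":-0.14,"hand":0},{"x":-0.135,"y":-0.096,"wz":-0.18,"hand":0},{"x":-0.165,"y":-0.117,"wz":-0.21,"hand":0},{"x":-0.195,"y":-0.139,"wz":-0.2445,"hand":0},{"x":-0.225,"y":-0.16,"wz":-0.2445,"hand":0}]'; python3 -c "
from h import *
go(0,0,.23);where()"
```

```text
shift [-0.5611 -0.3989  0.0013] turn [ 1.000e-04  0.000e+00 -2.445e-01]
t 1.25 tip in viewer [-0.4479  0.5228  0.2313] F [-0.64 -0.13  1.  ] w 0.0854 zaxis [ 0.  0. -1.]$[0]: bad value
```

```bash
python3 -m creep '[{"x":-0.015,"y":-0.011,"z":0.0,"wx":0.0,"wy":0.0,"wz":-0.03,"hand":0.0},{"x":-0.045,"y":-0.032,"z":0.0,"wx":0.0,"wy":0.0,"wz":-0.06,"hand":0.0},{"x":-0.075,"y":-0.053,"z":0.0,"wx":0.0,"wy":0.0,"wz":-0.1,"hand":0.0},{"x":-0.105,"y":-0.074,"z":0.0,"wx":0.0,"wy":0.0,"wz":-0.14,"hand":0.0},{"x":-0.135,"y":-0.096,"z":0.0,"wx":0.0,"wy":0.0,"wz":-0.18,"hand":0.0},{"x":-0.165,"y":-0.117,"z":0.0,"wx":0.0,"wy":0.0,"wz":-0.21,"hand":0.0},{"x":-0.195,"y":-0.139,"z":0.0,"wx":0.0,"wy":0.0,"wz":-0.24,"hand":0.0},{"x":-0.225,"y":-0.16,"z":0.0,"wx":0.0,"wy":0.0,"wz":-0.244,"hand":0.0}]'; python3 -c "
from h import *
go(0,0,.23);where()"
```

```text
clock: 1.92
position: [0.3616, 0.3026, 0.2536]
orientation: [[-0.992, 0.128, 0.001], [0.128, 0.992, 0.0], [-0.001, 0.0, -1.0]]
force: [0.2, 0.0, 0.5]
gripper_width: 0.0001
shift [-0.2672 -0.3119  0.0016] turn [0.0004 0.0005 0.0011]
t 1.92 tip in viewer [-0.2676  0.3116  0.2316] F [0.19 0.02 0.55] w 0.0001 zaxis [ 0.001  0.    -1.   ]
```

```bash
python3 -m creep '[{"x":-0.024,"y":-0.028,"z":0.0,"wx":0.0,"wy":0.0,"wz":0.0,"hand":0.0},{"x":-0.05,"y":-0.058,"z":0.0,"wx":0.0,"wy":0.0,"wz":0.0,"hand":0.0},{"x":-0.076,"y":-0.089,"z":0.0,"wx":0.0,"wy":0.0,"wz":0.0,"hand":0.0},{"x":-0.102,"y":-0.119,"z":0.0,"wx":0.0,"wy":0.0,"wz":0.0,"hand":0.0},{"x":-0.128,"y":-0.149,"z":0.0,"wx":0.0,"wy":0.0,"wz":0.0,"hand":0.0},{"x":-0.154,"y":-0.18,"z":0.0,"wx":0.0,"wy":0.0,"wz":0.0,"hand":0.0},{"x":-0.18,"y":-0.21,"z":0.0,"wx":0.0,"wy":0.0,"wz":0.0,"hand":0.0},{"x":-0.206,"y":-0.24,"z":0.0,"wx":0.0,"wy":0.0,"wz":0.0,"hand":0.0}]'; python3 -c "
from h import *
go(0,0,.23);where()"
```

```text
clock: 2.58
position: [0.536, 0.0363, 0.2537]
orientation: [[-0.992, 0.128, 0.001], [0.128, 0.992, 0.0], [-0.001, 0.001, -1.0]]
force: [0.3, -0.0, 1.3]
gripper_width: -0.0003
shift [-0.0602 -0.0701  0.0018] turn [0.0006 0.0011 0.0008]
t 2.58 tip in viewer [-0.0602  0.07    0.2317] F [ 0.28 -0.01  1.25] w -0.0003 zaxis [ 0.001  0.    -1.   ]
```

```bash
python3 - <<'E'
from station import *
import cv2
from h import *
cv2.imwrite("pics/c.png",cv2.resize(snapshot("scene")["pixels"],(800,600)))
print(search_frame("cover_edge","scene"))
E
```

```text
[{'location': [0.6338, -0.0861, 0.159], 'p': 0.97}, {'location': [0.6056, -0.294, 0.0859], 'p': 0.5}]
```

View pics/c.png

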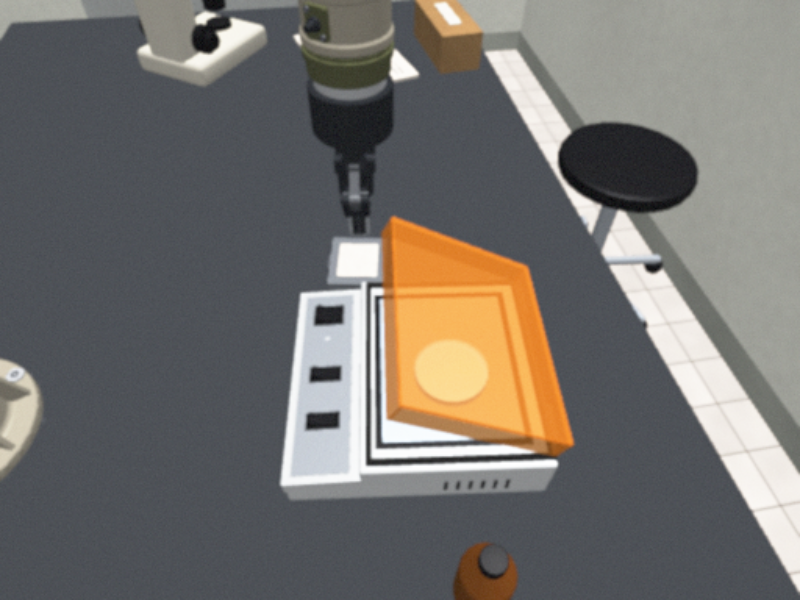

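```bash
python3 -m creep '[{"x":-0.02,"y":-0.024,"z":0.0,"wx":0.0,"wy":0.0,"wz":0.0,"hand":0.0},{"x":-0.042,"y":-0.048,"z":0.0,"wx":0.0,"wy":0.0,"wz":0.0,"hand":0.0},{"x":-0.06,"y":-0.07,"z":0.0,"wx":0.0,"wy":0.0,"wz":0.0,"hand":0.0},{"x":-0.06,"y":-0.07,"z":0.006,"wx":0.0,"wy":0.0,"wz":0.0,"hand":0.0},{"x":-0.06,"y":-0.07,"z":0.01,"wx":0.0,"wy":0.0,"wz":0.0,"hand":0.0},{"x":-0.06,"y":-0.07,"z":0.014,"wx":0.0,"wy":0.0,"wz":0.0,"hand":0.0},{"x":-0.06,"y":-0.07,"z":0.018,"wx":0.0,"wy":0.0,"wz":0.0,"hand":0.0},{"x":-0.06,"y":-0.07,"z":0.022,"wx":0.0,"wy":0.0,"wz":0.0,"hand":0.0}]'; python3 - <<'E'
from h import *
where()
from station import *
import cv2
cv2.imwrite("pics/d.png",cv2.resize(snapshot("scene")["pixels"],(800,600)))
E
```

```text
clock: 3.35
position: [0.5877, -0.0426, 0.231]
orientation: [[-0.991, 0.133, 0.002], [0.133, 0.991, -0.001], [-0.002, -0.001, -1.0]]
force: [-0.0, 0.9, 0.4]
gripper_width: -0.0001
t 3.35 tip in viewer [ 0.0012 -0.0016  0.209 ] F [-0.    0.92  0.36] w -0.0001 zaxis [ 0.002 -0.001 -1.   ]
```

View pics/d.png

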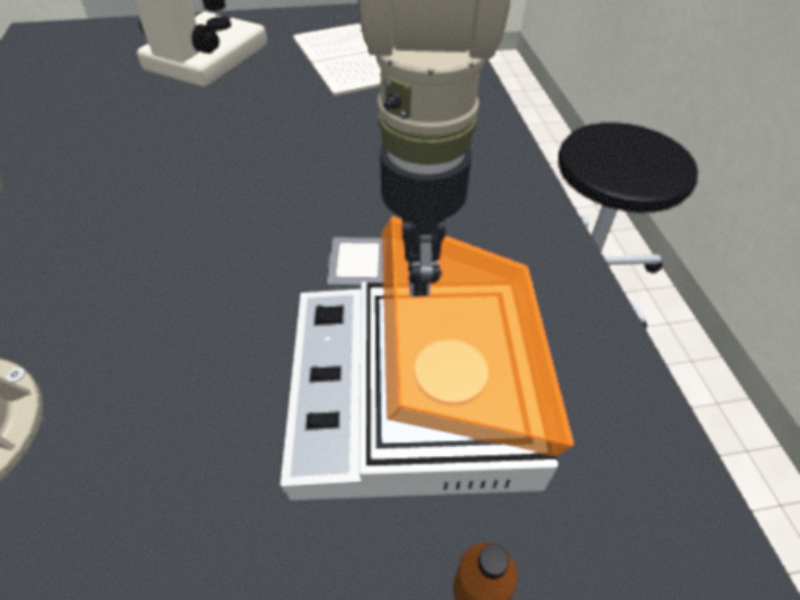

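The fingertips are at (422,290), just above the cover's front part and central. Now I'll lower it along its arc.

```bash
python3 -m creep '[{"x":0.001,"y":0.0,"z":0.005,"wx":0.0,"wy":0.0,"wz":0.0,"hand":0.0},{"x":0.002,"y":0.0,"z":0.01,"wx":0.0,"wy":0.0,"wz":0.0,"hand":0.0},{"x":0.004,"y":0.0,"z":0.015,"wx":0.0,"wy":0.0,"wz":0.0,"hand":0.0},{"x":0.006,"y":0.0,"z":0.02,"wx":0.0,"wy":0.0,"wz":0.0,"hand":0.0},{"x":0.008,"y":0.0,"z":0.025,"wx":0.0,"wy":0.0,"wz":0.0,"hand":0.0},{"x":0.011,"y":0.0,"z":0.03,"wx":0.0,"wy":0.0,"wz":0.0,"hand":0.0},{"x":0.013,"y":0.0,"z":0.035,"wx":0.0,"wy":0.0,"wz":0.0,"hand":0.0},{"x":0.016,"y":0.0,"z":0.04,"wx":0.0,"wy":0.0,"wz":0.0,"hand":0.0}]'; python3 - <<'E'
from h import *
where()
from station import *
import cv2
cv2.imwrite("pics/e.png",cv2.resize(snapshot("scene")["pixels"],(800,600)))
E
```

```text
clock: 4.07
position: [0.5715, -0.0406, 0.1898]
orientation: [[-0.991, 0.133, 0.001], [0.133, 0.991, -0.001], [-0.001, -0.001, -1.0]]
force: [1.1, -0.2, 0.3]
gripper_width: -0.0003
t 4.07 tip in viewer [-0.0151 -0.0016  0.1678] F [ 1.07 -0.16  0.32] w -0.0003 zaxis [ 0.001 -0.001 -1.   ]
```

View pics/e.png

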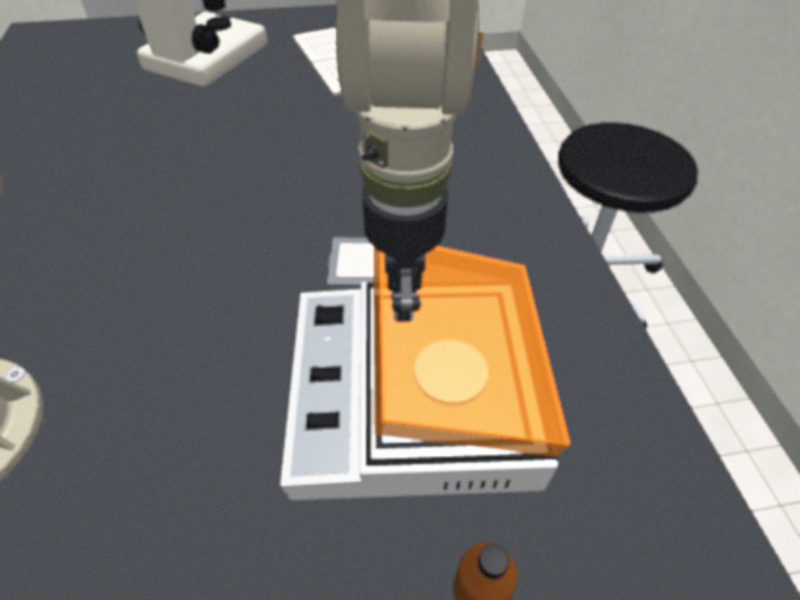

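The cover has come down with the fingertips at (403,318), and the viewer hasn't moved. Continuing down the arc.

```bash
python3 -m creep '[{"x":0.003,"y":0.0,"z":0.005,"wx":0.0,"wy":0.0,"wz":0.0,"hand":0.0},{"x":0.005,"y":0.0,"z":0.01,"wx":0.0,"wy":0.0,"wz":0.0,"hand":0.0},{"x":0.007,"y":0.0,"z":0.015,"wx":0.0,"wy":0.0,"wz":0.0,"hand":0.0},{"x":0.009,"y":0.0,"z":0.02,"wx":0.0,"wy":0.0,"wz":0.0,"hand":0.0},{"x":0.011,"y":0.0,"z":0.025,"wx":0.0,"wy":0.0,"wz":0.0,"hand":0.0},{"x":0.013,"y":0.0,"z":0.03,"wx":0.0,"wy":0.0,"wz":0.0,"hand":0.0},{"x":0.014,"y":0.0,"z":0.035,"wx":0.0,"wy":0.0,"wz":0.0,"hand":0.0},{"x":0.015,"y":0.0,"z":0.042,"wx":0.0,"wy":0.0,"wz":0.0,"hand":0.0}]'; python3 - <<'E'
from h import *
where()
E
python3 -m creep '[{"x":0.001,"y":0.0,"z":0.003,"wx":0.0,"wy":0.0,"wz":0.0,"hand":0.0},{"x":0.002,"y":0.0,"z":0.006,"wx":0.0,"wy":0.0,"wz":0.0,"hand":0.0},{"x":0.002,"y":0.0,"z":0.009,"wx":0.0,"wy":0.0,"wz":0.0,"hand":0.0},{"x":0.003,"y":0.0,"z":0.011,"wx":0.0,"wy":0.0,"wz":0.0,"hand":0.0}]'; python3 - <<'E'
from h import *
where()
E
```

```text
clock: 4.78
position: [0.5553, -0.0383, 0.1464]
orientation: [[-0.991, 0.133, -0.001], [0.133, 0.991, -0.0], [0.001, -0.001, -1.0]]
force: [-0.0, 0.1, 0.9]
gripper_width: 0.0001
t 4.78 tip in viewer [-0.0315 -0.0015  0.1244] F [-0.02  0.11  0.93] w 0.0001 zaxis [-0.001 -0.    -1.   ]
clock: 5.12
position: [0.5524, -0.0379, 0.135]
orientation: [[-0.991, 0.133, -0.001], [0.133, 0.991, -0.0], [0.001, -0.0, -1.0]]
force: [0.9, 0.1, 0.8]
gripper_width: -0.0002
t 5.12 tip in viewer [-0.0344 -0.0015  0.113 ] F [0.93 0.14 0.76] w -0.0002 zaxis [-0.001 -0.    -1.   ]
```

```bash
for i in 1 ; do python3 -m creep '[{"x":0.0,"y":0.0,"z":0.001,"wx":0.0,"wy":0.0,"wz":0.0,"hand":0.0},{"x":0.0,"y":0.0,"z":0.002,"wx":0.0,"wy":0.0,"wz":0.0,"hand":0.0},{"x":0.0,"y":0.0,"z":0.002,"wx":0.0,"wy":0.0,"wz":0.0,"hand":0.0}]'; done; python3 -c "
from h import *
where()"
python3 - <<'E'
from station import *
import cv2
cv2.imwrite("pics/f.png",cv2.resize(snapshot("scene")["pixels"],(800,600)))
E
```

```text
clock: 5.37
position: [0.5522, -0.0379, 0.1328]
orientation: [[-0.991, 0.133, -0.001], [0.133, 0.991, -0.0], [0.001, -0.001, -1.0]]
force: [0.1, -0.3, 0.9]
gripper_width: -0.0004
t 5.37 tip in viewer [-0.0346 -0.0015  0.1108] F [ 0.08 -0.28  0.94] w -0.0004 zaxis [-0.001 -0.    -1.   ]
```

View pics/f.png

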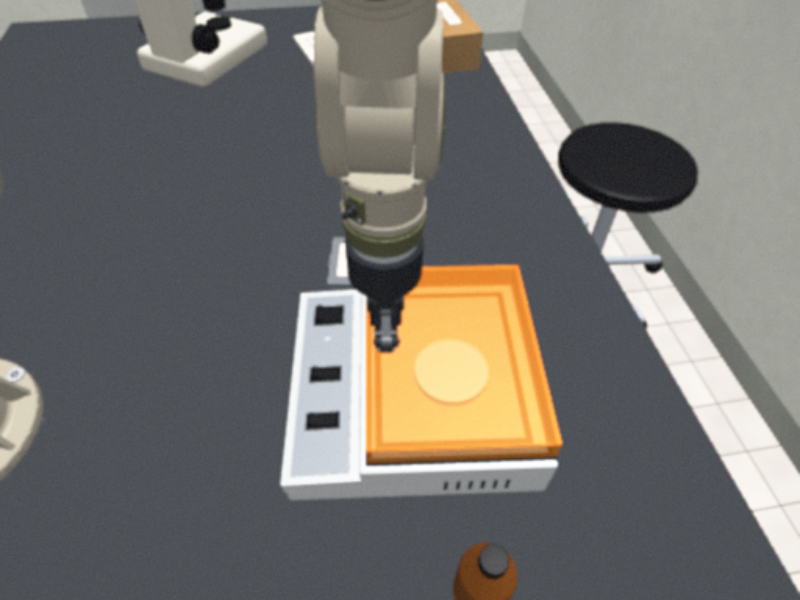

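The cover is nearly shut, with its front wall at (368,290)-(368,455). The force is still about 1 N, so I'll press on in millimetres until it rises on the seal.

```bash
python3 -m creep '[{"x":0.0,"y":0.0,"z":0.0015,"wx":0.0,"wy":0.0,"wz":0.0,"hand":0.0},{"x":0.0,"y":0.0,"z":0.0015,"wx":0.0,"wy":0.0,"wz":0.0,"hand":0.0}]'
python3 -m creep '[{"x":0.0,"y":0.0,"z":0.0015,"wx":0.0,"wy":0.0,"wz":0.0,"hand":0.0},{"x":0.0,"y":0.0,"z":0.0015,"wx":0.0,"wy":0.0,"wz":0.0,"hand":0.0}]'
```

```text
clock: 5.58
position: [0.5525, -0.038, 0.1316]
orientation: [[-0.991, 0.133, -0.001], [0.133, 0.991, -0.0], [0.001, -0.0, -1.0]]
force: [-1.2, 0.1, 3.6]
gripper_width: -0.0004
clock: 5.75
position: [0.5524, -0.0379, 0.1304]
orientation: [[-0.991, 0.133, -0.001], [0.133, 0.991, -0.001], [0.001, -0.001, -1.0]]
force: [-3.0, 0.4, 6.2]
gripper_width: -0.0001
```

```bash
python3 -m creep '[{"x":0.0,"y":0.0,"z":0.001,"wx":0.0,"wy":0.0,"wz":0.0,"hand":0.0},{"x":0.0,"y":0.0,"z":0.001,"wx":0.0,"wy":0.0,"wz":0.0,"hand":0.0}]'
python3 -m creep '[{"x":0.0,"y":0.0,"z":-0.004,"wx":0.0,"wy":0.0,"wz":0.0,"hand":0.0},{"x":0.0,"y":0.0,"z":-0.02,"wx":0.0,"wy":0.0,"wz":0.0,"hand":0.0},{"x":0.02,"y":0.02,"z":-0.03,"wx":0.0,"wy":0.0,"wz":0.0,"hand":0.0},{"x":0.045,"y":0.045,"z":-0.03,"wx":0.0,"wy":0.0,"wz":0.0,"hand":0.0},{"x":0.07,"y":0.07,"z":-0.03,"wx":0.0,"wy":0.0,"wz":0.0,"hand":0.0},{"x":0.095,"y":0.095,"z":-0.03,"wx":0.0,"wy":0.0,"wz":0.0,"hand":0.0},{"x":0.094,"y":0.096,"z":-0.03,"wx":0.0,"wy":0.0,"wz":0.0,"hand":0.0}]'
python3 - <<'E'
from h import *
where()
from station import *
import cv2
for c in("scene","top"):cv2.imwrite(f"pics/g_{c}.png",cv2.resize(snapshot(c)["pixels"],(800,600)))
cv2.imwrite("pics/g_w.png",snapshot("wrist")["pixels"])
for t in ("mains","mains_front","blue"): 
  for c in("scene","top"): print(t,c,[(np.round(x["location"],4).tolist(),round(x["p"],2)) for x in search_frame(t,c)[:2]])
E
```

```text
clock: 5.92
position: [0.5523, -0.0379, 0.13]
orientation: [[-0.991, 0.133, -0.0], [0.133, 0.991, -0.001], [0.0, -0.001, -1.0]]
force: [-2.3, 0.6, 6.9]
gripper_width: -0.0001
clock: 6.5
position: [0.467, 0.0732, 0.1596]
orientation: [[-0.992, 0.128, -0.005], [0.128, 0.992, 0.001], [0.005, 0.001, -1.0]]
force: [-0.0, -0.4, -1.3]
gripper_width: 0.0002
t 6.5 tip in viewer [-0.1334  0.0977  0.1376] F [-0.01 -0.37 -1.31] w 0.0002 zaxis [-0.005  0.001 -1.   ]
mains scene [([0.4885, 0.0683, 0.0557], 0.67)]
mains top []
mains_front scene [([0.4878, 0.0688, 0.0566], 0.43)]
mains_front top []
blue scene [([0.4706, -0.0273, 0.0575], 0.56)]
blue top []
```

View pics/g_scene.png

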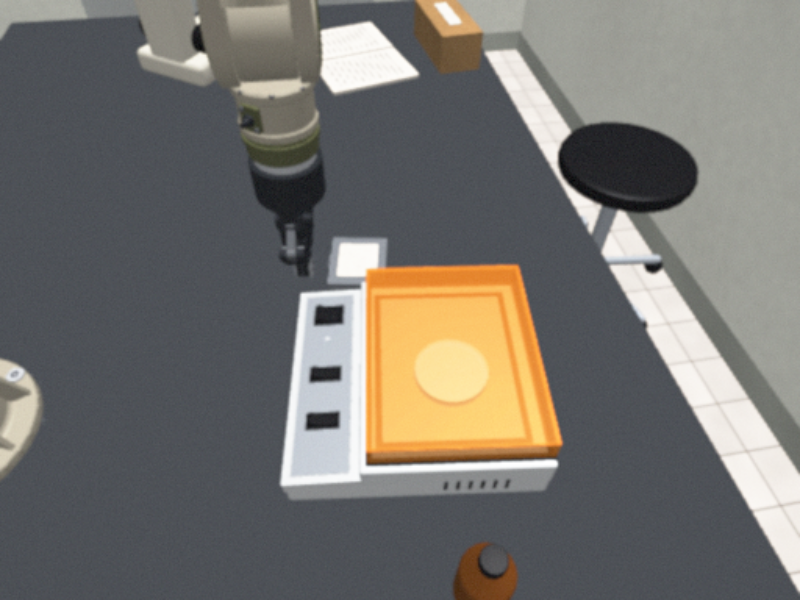

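View pics/g_top.png

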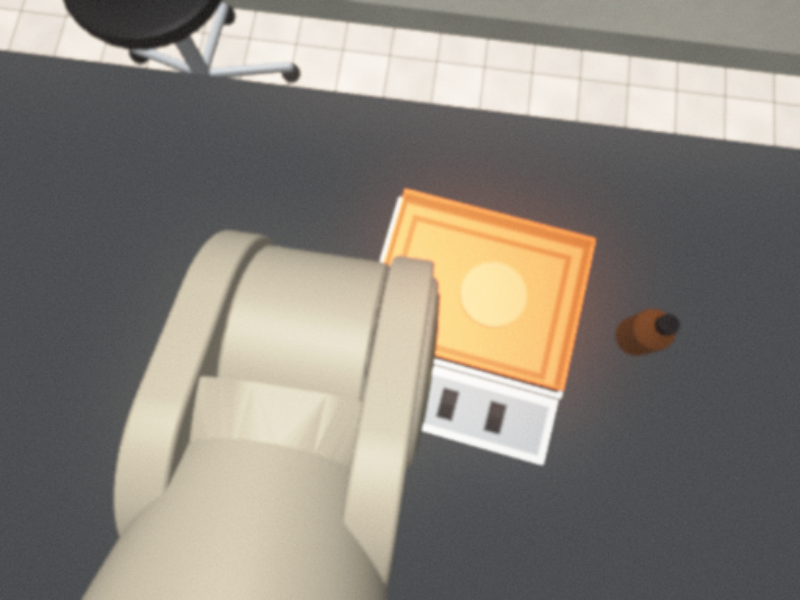

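View pics/g_w.png

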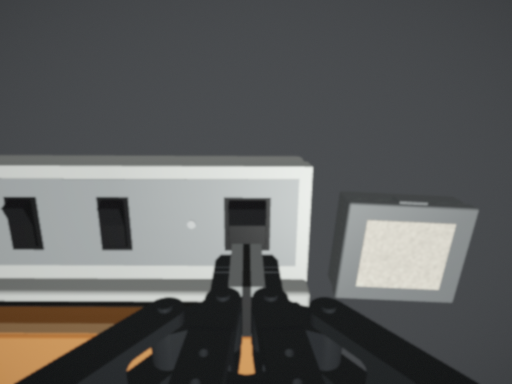

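The cover is down and the viewer unmoved: panel corners are still at (300,293) and (283,487) in the scene. In the wrist view the mains cap spans columns 224-270 and rows 198-250. I'll locate its ends from that.

```bash
cat >> h.py <<'E'
TC=np.array([[0.0003,-0.9476,-0.3193,0.0821],[1,0.0003,-0.0002,0.0005],[0.0003,-0.3193,0.9476,-0.1214]])
def wpix(u,v,z):
    from station import bot
    s=bot.get_state();d=np.array([(u-246.143)/341.598,(v-192.261)/341.598,1])
    R=s["orientation"];d=R@TC[:,:3]@d;o=s["position"]+R@TC[:,3]
    p=o+d*(z-o[2])/d[2];c,sn=np.cos(V[2]),np.sin(V[2]);e=p-[V[0],V[1],0]
    return np.round([c*e[0]+sn*e[1],-sn*e[0]+c*e[1],z],4)
E
python3 - <<'E'
from h import *
for n,u,v,z in (("mf",247,198,.0645),("mb",247,250,.058),("panel front left",312,168,.052),("panel back left",300,280,.057),("blue front",112,198,.0645),("blue back",116,250,.058)): print(n,wpix(u,v,z))
go(-.128,.095,.08)
E
```

```text
mf [-0.1325  0.0952  0.0645]
mb [-0.0899  0.095   0.058 ]
panel front left [-0.1499  0.1402  0.052 ]
panel back left [-0.0637  0.1351  0.057 ]
blue front [-0.1329  0.0043  0.0645]
blue back [-0.0903 -0.0008  0.058 ]
shift [0.0005 0.0008 0.0578] turn [-0.0008 -0.0003 -0.0051]
```

```bash
python3 -c "
from h import *
where()"
python3 -m creep '[{"x":0.0,"y":0.001,"z":0.02,"wx":0.0,"wy":0.0,"wz":-0.005,"hand":0.0},{"x":0.0,"y":0.001,"z":0.04,"wx":0.0,"wy":0.0,"wz":-0.005,"hand":0.0},{"x":0.0,"y":0.001,"z":0.058,"wx":0.0,"wy":0.0,"wz":-0.005,"hand":0.0},{"x":0.0,"y":0.001,"z":0.062,"wx":0.0,"wy":0.0,"wz":-0.005,"hand":0.0},{"x":0.0,"y":0.001,"z":0.065,"wx":0.0,"wy":0.0,"wz":-0.005,"hand":0.0},{"x":0.0,"y":0.001,"z":0.068,"wx":0.0,"wy":0.0,"wz":-0.005,"hand":0.0},{"x":0.0,"y":0.001,"z":0.068,"wx":0.0,"wy":0.0,"wz":-0.005,"hand":0.0}]'
python3 -c "
from h import *
where();go(-.128,.095,.06)
from station import *
cv2.imwrite('pics/h.png',cv2.resize(snapshot('scene')['pixels'][150:320,150:380],None,fx=3,fy=3))"
```

```text
t 6.95 tip in viewer [-0.1275  0.0942  0.1378] F [ 0.16 -0.67  0.16] w -0.0 zaxis [-0.    -0.001 -1.   ]
clock: 7.53
position: [0.473, 0.0697, 0.0921]
orientation: [[-0.992, 0.129, 0.0], [0.129, 0.992, -0.001], [-0.0, -0.001, -1.0]]
force: [-0.1, -0.6, -0.1]
gripper_width: 0.0001
t 7.53 tip in viewer [-0.127   0.095   0.0701] F [-0.11 -0.57 -0.06] w 0.0001 zaxis [ 0.    -0.001 -1.   ]
shift [ 0.001  -0.      0.0101] turn [-0.0007  0.0003 -0.0005]
```

View pics/h.png

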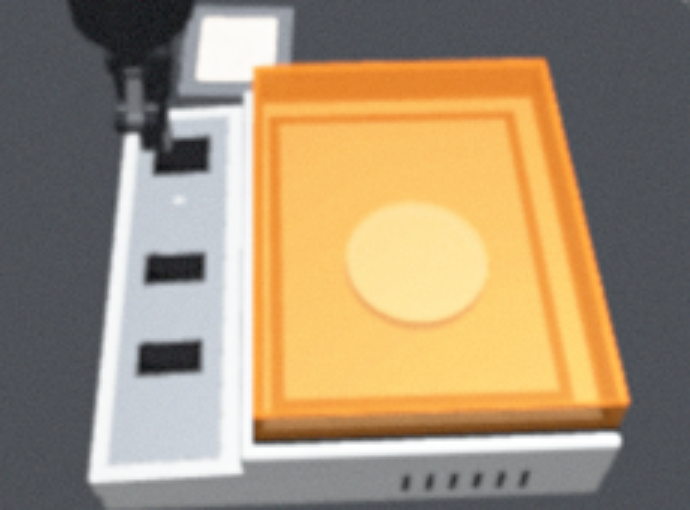

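The fingertips stand at (160,145) in the crop, just over the front half of the mains cap. Pressing in small steps.

```bash
python3 -m creep '[{"x":0.001,"y":0.0,"z":0.003,"wx":0.0,"wy":0.0,"wz":0.0,"hand":0.0},{"x":0.001,"y":0.0,"z":0.005,"wx":0.0,"wy":0.0,"wz":0.0,"hand":0.0}]'|egrep 'pos|force'
python3 -m creep '[{"x":0.0,"y":0.0,"z":0.002,"wx":0.0,"wy":0.0,"wz":0.0,"hand":0.0},{"x":0.0,"y":0.0,"z":0.002,"wx":0.0,"wy":0.0,"wz":0.0,"hand":0.0}]'|egrep 'pos|force'
python3 -m creep '[{"x":0.0,"y":0.0,"z":0.002,"wx":0.0,"wy":0.0,"wz":0.0,"hand":0.0},{"x":0.0,"y":0.0,"z":0.002,"wx":0.0,"wy":0.0,"wz":0.0,"hand":0.0}]'|egrep 'pos|force'
python3 -m creep '[{"x":0.0,"y":0.0,"z":0.002,"wx":0.0,"wy":0.0,"wz":0.0,"hand":0.0},{"x":0.0,"y":0.0,"z":0.002,"wx":0.0,"wy":0.0,"wz":0.0,"hand":0.0}]'|egrep 'pos|force'
```

```text
position: [0.4728, 0.0699, 0.0881]
force: [-0.1, 0.1, 0.0]
position: [0.4729, 0.0699, 0.0861]
force: [-0.1, 0.1, 0.6]
position: [0.4727, 0.07, 0.0841]
force: [0.1, -0.2, 3.4]
position: [0.4726, 0.07, 0.0819]
force: [-0.9, 0.5, 1.8]
```

```bash
python3 -m creep '[{"x":0.0,"y":0.0,"z":0.002,"wx":0.0,"wy":0.0,"wz":0.0,"hand":0.0},{"x":0.0,"y":0.0,"z":0.002,"wx":0.0,"wy":0.0,"wz":0.0,"hand":0.0}]'|egrep 'pos|force'
python3 -m creep '[{"x":0.0,"y":0.0,"z":0.0015,"wx":0.0,"wy":0.0,"wz":0.0,"hand":0.0},{"x":0.0,"y":0.0,"z":0.0015,"wx":0.0,"wy":0.0,"wz":0.0,"hand":0.0}]'|egrep 'pos|force'
```

```text
position: [0.4727, 0.07, 0.0797]
force: [-1.2, -0.3, 3.4]
position: [0.4729, 0.07, 0.0785]
force: [-2.6, -0.1, 7.3]
```

```bash
python3 -m creep '[{"x":0.0,"y":0.0,"z":0.001,"wx":0.0,"wy":0.0,"wz":0.0,"hand":0.0},{"x":0.0,"y":0.0,"z":0.001,"wx":0.0,"wy":0.0,"wz":0.0,"hand":0.0}]'|egrep 'pos|force'
python3 -m creep '[{"x":0.0,"y":0.0,"z":-0.005,"wx":0.0,"wy":0.0,"wz":0.0,"hand":0.0},{"x":0.0,"y":0.0,"z":-0.025,"wx":0.0,"wy":0.0,"wz":0.0,"hand":0.0},{"x":0.0,"y":0.0,"z":-0.05,"wx":0.0,"wy":0.0,"wz":0.0,"hand":0.0},{"x":0.0,"y":-0.03,"z":-0.075,"wx":0.0,"wy":0.0,"wz":0.0,"hand":0.0},{"x":0.0,"y":-0.065,"z":-0.08,"wx":0.0,"wy":0.0,"wz":0.0,"hand":0.0},{"x":0.0,"y":-0.095,"z":-0.08,"wx":0.0,"wy":0.0,"wz":0.0,"hand":0.0},{"x":0.0,"y":-0.095,"z":-0.08,"wx":0.0,"wy":0.0,"wz":0.0,"hand":0.0},{"x":0.0,"y":-0.095,"z":-0.08,"wx":0.0,"wy":0.0,"wz":0.0,"hand":0.0}]'|egrep 'pos|force'
python3 - <<'E'
from h import *
from station import *
cv2.imwrite('pics/i_s.png',cv2.resize(snapshot('scene')['pixels'][150:320,150:380],None,fx=3,fy=3))
cv2.imwrite("pics/i_w.png",snapshot("wrist")["pixels"])
where();go(-.128,0,.07)
E
```

```text
position: [0.4729, 0.07, 0.0779]
force: [-2.7, -0.3, 9.5]
position: [0.4605, -0.0255, 0.1581]
force: [0.4, 0.5, 0.4]
t 9.52 tip in viewer [-0.1276  0.0005  0.1357] F [-0.45  0.1   0.18] w -0.0001 zaxis [ 0.003 -0.    -1.   ]
shift [ 0.0006 -0.0005  0.0657] turn [ 0.0001  0.0028 -0.0004]
```

View pics/i_s.png

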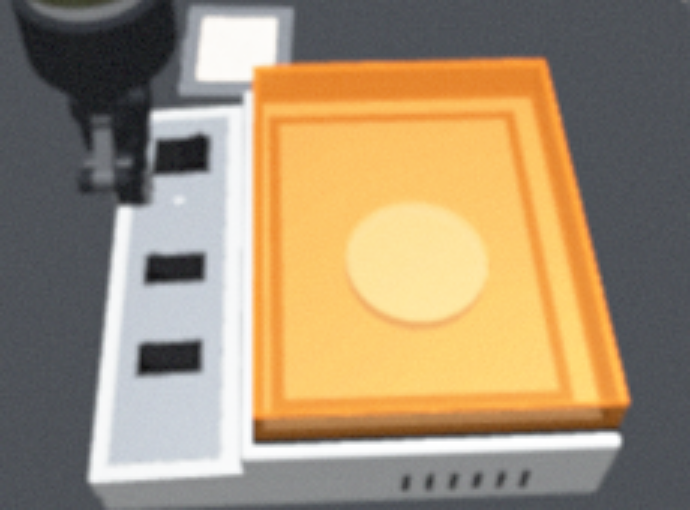

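View pics/i_w.png

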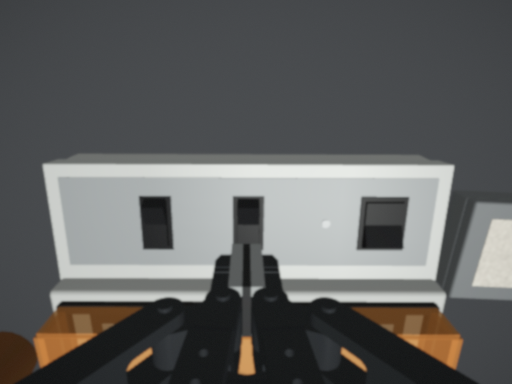

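The fingertips are centred on the blue cap (column 248). I'll zoom in to compare the mains cap with the untouched white one.

```bash
python3 - <<'E'
import cv2,numpy as np
a=cv2.imread("pics/i_w.png");b=cv2.imread("pics/g_w.png")
f=lambda im,x0:cv2.convertScaleAbs(cv2.resize(im[185:265,x0:x0+90],None,fx=4,fy=4,interpolation=cv2.INTER_CUBIC),alpha=1.8)
cv2.imwrite("pics/j.png",np.vstack([np.hstack([f(a,115),f(a,205)]),np.hstack([f(b,205),f(a,338)])])[:600])
cv2.imwrite("pics/j.png",cv2.resize(cv2.imread("pics/j.png"),(675,560)))
E
```

```text
(no output)
```

View pics/j.png

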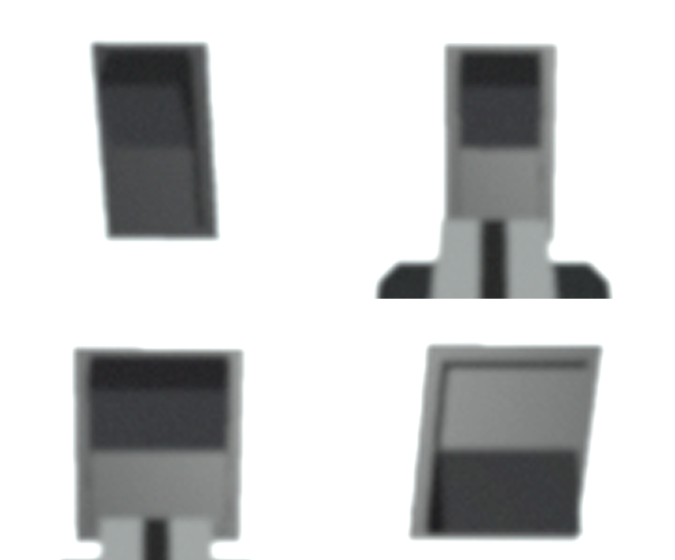

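The top-right tile shows the blue cap, bottom-left mains before, and bottom-right mains now. In the last of these the front half lies flat (bright) and the back half stands up (dark), so the mains is on. Next is blue. The fingertips are already above it, so I'll descend.

```bash
python3 -m creep '[{"x":0.001,"y":-0.0005,"z":0.02,"wx":0.0,"wy":0.0,"wz":0.0,"hand":0.0},{"x":0.001,"y":-0.0005,"z":0.04,"wx":0.0,"wy":0.0,"wz":0.0,"hand":0.0},{"x":0.001,"y":-0.0005,"z":0.058,"wx":0.0,"wy":0.0,"wz":0.0,"hand":0.0},{"x":0.001,"y":-0.0005,"z":0.063,"wx":0.0,"wy":0.0,"wz":0.0,"hand":0.0},{"x":0.001,"y":-0.0005,"z":0.066,"wx":0.0,"wy":0.0,"wz":0.0,"hand":0.0},{"x":0.001,"y":-0.0005,"z":0.066,"wx":0.0,"wy":0.0,"wz":0.0,"hand":0.0}]'|egrep 'pos|force'
python3 -c "
from h import *
where()"
python3 -m creep '[{"x":0.0,"y":0.0,"z":0.003,"wx":0.0,"wy":0.0,"wz":0.0,"hand":0.0},{"x":0.0,"y":0.0,"z":0.005,"wx":0.0,"wy":0.0,"wz":0.0,"hand":0.0},{"x":0.0,"y":0.0,"z":0.006,"wx":0.0,"wy":0.0,"wz":0.0,"hand":0.0}]'|egrep 'pos|force'
```

```text
position: [0.4591, -0.0235, 0.0913]
force: [-0.4, 0.0, 0.5]
t 10.02 tip in viewer [-0.1288  0.0008  0.0693] F [-0.44  0.01  0.54] w -0.0 zaxis [ 0.002  0.    -1.   ]
position: [0.4598, -0.0235, 0.0859]
force: [-0.7, 0.5, 2.5]
```

```bash
python3 -c "
from h import *
where()"
python3 -m creep '[{"x":0.0,"y":0.0,"z":0.002,"wx":0.0,"wy":0.0,"wz":0.0,"hand":0.0},{"x":0.0,"y":0.0,"z":0.003,"wx":0.0,"wy":0.0,"wz":0.0,"hand":0.0}]'|egrep 'pos|force'
```

```text
t 10.27 tip in viewer [-0.1281  0.0009  0.0639] F [-0.72  0.5   2.45] w 0.0004 zaxis [ 0.003 -0.    -1.   ]
position: [0.4597, -0.0235, 0.0831]
force: [-1.4, 0.9, 1.7]
```

```bash
python3 -m creep '[{"x":0.0,"y":0.0,"z":0.002,"wx":0.0,"wy":0.0,"wz":0.0,"hand":0.0},{"x":0.0,"y":0.0,"z":0.003,"wx":0.0,"wy":0.0,"wz":0.0,"hand":0.0}]'|egrep 'pos|force'
python3 -m creep '[{"x":0.0,"y":0.0,"z":0.0015,"wx":0.0,"wy":0.0,"wz":0.0,"hand":0.0},{"x":0.0,"y":0.0,"z":0.0015,"wx":0.0,"wy":0.0,"wz":0.0,"hand":0.0}]'|egrep 'pos|force'
```

```text
position: [0.4595, -0.0235, 0.0801]
force: [-0.6, 0.9, 3.1]
position: [0.4596, -0.0235, 0.0787]
force: [-2.1, 0.3, 7.0]
```

```bash
python3 -m creep '[{"x":0.0,"y":0.0,"z":0.001,"wx":0.0,"wy":0.0,"wz":0.0,"hand":0.0},{"x":0.0,"y":0.0,"z":0.001,"wx":0.0,"wy":0.0,"wz":0.0,"hand":0.0}]'|egrep 'pos|force'
python3 -m creep '[{"x":0.0,"y":0.0,"z":-0.005,"wx":0.0,"wy":0.0,"wz":0.0,"hand":0.0},{"x":0.0,"y":0.0,"z":-0.025,"wx":0.0,"wy":0.0,"wz":0.0,"hand":0.0},{"x":0.0,"y":0.0,"z":-0.05,"wx":0.0,"wy":0.0,"wz":0.0,"hand":0.0},{"x":0.02,"y":0.0,"z":-0.08,"wx":0.0,"wy":0.0,"wz":0.0,"hand":0.0},{"x":0.045,"y":0.0,"z":-0.1,"wx":0.0,"wy":0.0,"wz":0.0,"hand":0.0},{"x":0.05,"y":0.0,"z":-0.1,"wx":0.0,"wy":0.0,"wz":0.0,"hand":0.0},{"x":0.05,"y":0.0,"z":-0.1,"wx":0.0,"wy":0.0,"wz":0.0,"hand":0.0},{"x":0.05,"y":0.0,"z":-0.1,"wx":0.0,"wy":0.0,"wz":0.0,"hand":0.0}]'|egrep 'pos|force'
python3 - <<'E'
from h import *
from station import *
cv2.imwrite('pics/k_s.png',cv2.resize(snapshot('scene')['pixels'],(800,600)))
w=snapshot("wrist")["pixels"];cv2.imwrite("pics/k_w.png",cv2.convertScaleAbs(cv2.resize(w,(800,600)),alpha=1.6))
where()
for t in("mains","blue","white","bottle_mid","slide_box_mid","viewer"): print(t,[(np.round(x["location"],4).tolist(),round(x["p"],2)) for x in search_frame(t,"scene")[:1]])
E
```

```text
position: [0.4597, -0.0235, 0.0781]
force: [-3.2, 0.6, 9.0]
position: [0.4101, -0.0173, 0.1777]
force: [-0.3, 0.5, 0.6]
t 11.7 tip in viewer [-0.1782  0.0007  0.1551] F [-0.36 -0.54  0.08] w 0.0001 zaxis [ 0.003  0.    -1.   ]
mains [([0.4951, 0.0654, 0.0577], 0.63)]
blue [([0.6045, -0.2982, 0.0858], 0.58)]
white [([0.4656, -0.0954, 0.0629], 0.65)]
bottle_mid [([0.6044, -0.295, 0.0862], 0.89)]
slide_box_mid [([0.5344, 0.1867, 0.0355], 0.89)]
viewer [([0.5847, -0.093, 0.109], 0.86)]
```

View pics/k_s.png

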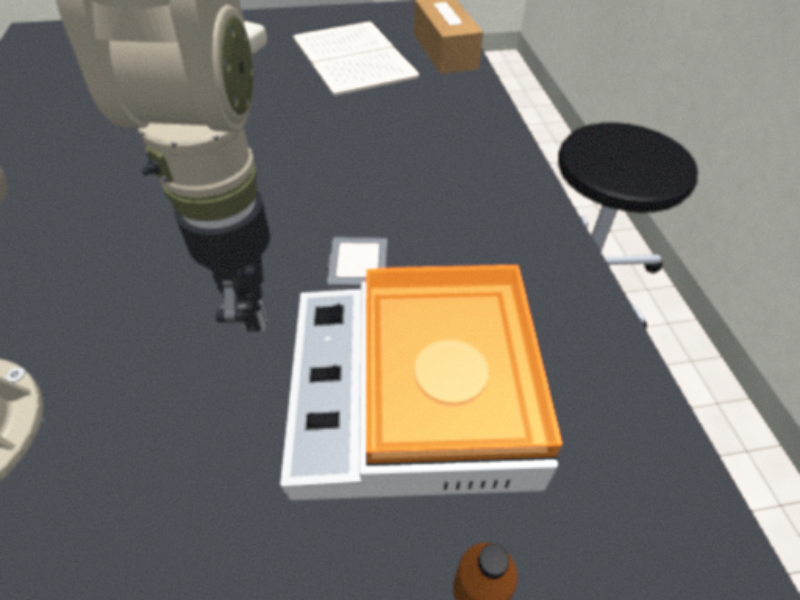

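View pics/k_w.png

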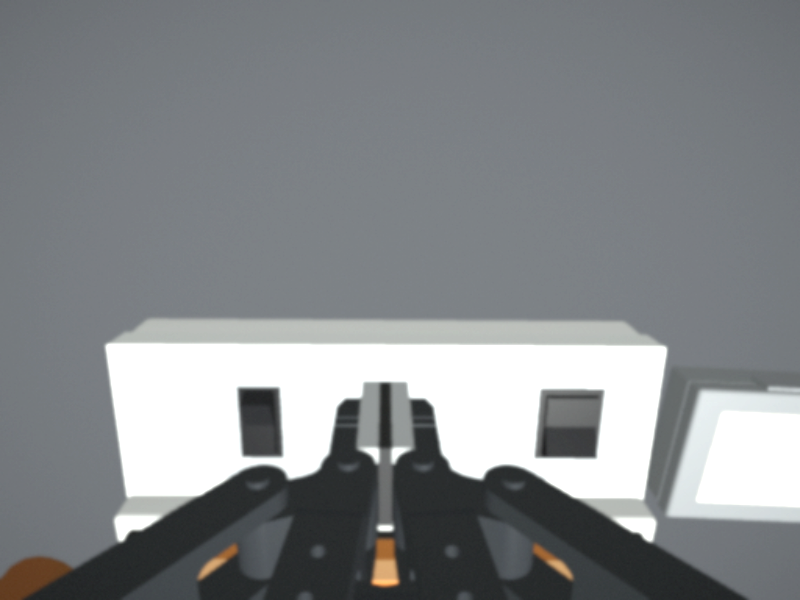

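In the scene picture the viewer, dish, bottle and box are where they were and the cover is shut. The wrist view shows mains on at (570,425), white off at (260,422), and blue hidden behind the fingers. I'll step back sideways to see blue, and fit the cover angle from the pictures.

```bash
python3 -m creep '[{"x":0.0,"y":0.03,"z":-0.01,"wx":0.0,"wy":0.0,"wz":0.0,"hand":0.0},{"x":0.0,"y":0.045,"z":-0.02,"wx":0.0,"wy":0.0,"wz":0.0,"hand":0.0},{"x":0.0,"y":0.045,"z":-0.02,"wx":0.0,"wy":0.0,"wz":0.0,"hand":0.0},{"x":0.0,"y":0.045,"z":-0.02,"wx":0.0,"wy":0.0,"wz":0.0,"hand":0.0}]'|egrep 'pos|force'
python3 - <<'E'
from h import *
from station import *
s=snapshot('scene')['pixels'];w=snapshot("wrist")["pixels"]
cv2.imwrite("pics/l_w.png",cv2.convertScaleAbs(cv2.resize(w[215:310],None,fx=1.55,fy=3,interpolation=cv2.INTER_CUBIC),alpha=1.7))
c=cv2.resize(s[160:310,170:370],None,fx=3,fy=3,interpolation=cv2.INTER_CUBIC)
for a,col in ((0,(0,255,0)),(.03,(255,0,0))):
    P=v2w(V,np.array([cov(a,x,.03,y) for x,y in((-.206,.131),(-.206,-.131),(0,-.131),(0,.131))]))
    q=((proj("s",P)-[170,160])*3).astype(int);cv2.polylines(c,[q],True,col,1);print(a,q.tolist())
cv2.imwrite("pics/l_s.png",c)
E
```

```text
position: [0.416, 0.0278, 0.1975]
force: [0.1, 0.1, 0.5]
0 [[189, 32], [190, 384], [569, 369], [482, 25]]
0.03 [[190, 26], [191, 379], [571, 369], [483, 25]]
```

View pics/l_w.png

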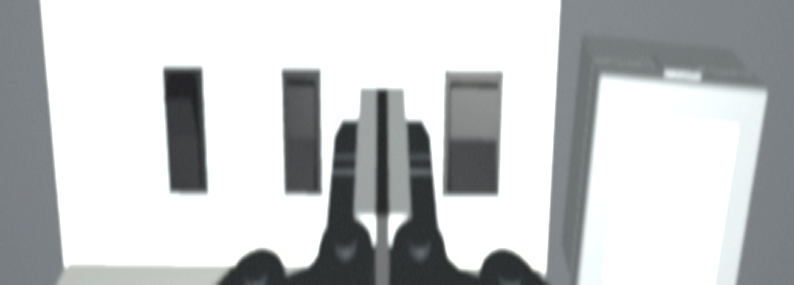

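View pics/l_s.png

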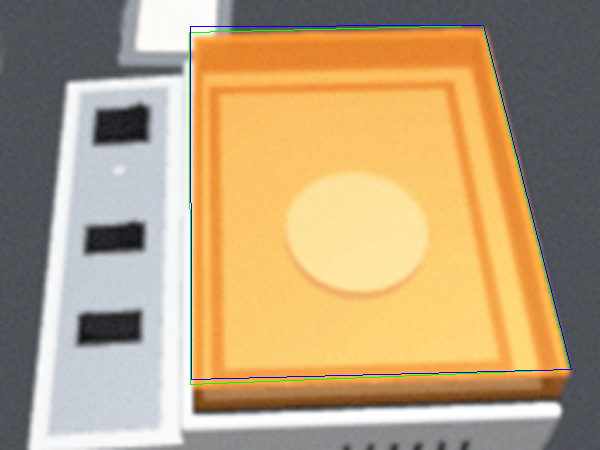

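Blue at (302,130) now shows the same pattern as mains: bright, flat front half and dark, raised back half. White at (185,130) is still in its off pattern. The cover outline agrees with the fully shut (green) overlay. Handing in.

```bash
python3 -c "
from station import bot
print(bot.close_job())"
```

```text
the job is handed in; nothing more can be done
None
```

I carried out the job in the order asked and handed it in about 12 s into the 58 s limit; the hand-in gives no verdict.

- **Cover:** I pushed it down along its arc with closed fingertips until the force rose to about 7 N on the seal. The last overlay on the scene picture fits a fully shut cover.
- **Mains and blue rockers:** I pressed each on its front half, and the force rose to about 9 N once it bottomed out. The last pictures show both with the front half flat and the back half raised.
- **Everything else:** The white rocker still looks off. The viewer, dish, bottle and slide box showed no visible shift between the first and last pictures. The arm ended clear of everything, with force near zero.

Three things didn't go cleanly:
- The network's last answer for "blue" in the scene picture was the bottle, so I judged the blue rocker from the wrist picture alone.
- The scene and top cameras disagree by about 2 pixels, which I put down to calibration.
- My first move command was refused as badly formed, with no motion.

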